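Open the stuck wax pot

ROBOT

A 6-joint arm with a two-finger parallel gripper is mounted at the origin on the work surface. World frame = base frame: x ahead of the robot, y to its left, z up, the work surface at z = 0. Lengths are in m, angles in rad, forces in N, time in s.
With the tool pointing down it reaches from about 0.375 to 0.9 m from the base axis. Payload 3.1 kg.
Tool frame: the origin (TCP) lies between the finger pads; the fingertips stand 11 mm ahead of it and the grasp point (between the pads) lies 8 mm behind it; z points along the fingers, y is the line along which they close (so a half turn about z gives the same grasp; the last joint's range is limited). The gripper opens to 87 mm and grips with 3 to 60 N. Pads are 19 mm wide; open, the fingers measure 117 mm over their backs; the gripper's body (75 mm by 190 mm) begins 51 mm behind the grasp point.
Start: joints at [-1.385, 0.527, 1.433, -0, 1.181, -0.178], TCP at [0.223, -0.584, 0.234] pointing down, gripper open.
Joint ranges: [-3.08, 3.08], [-0.75, 2.2], [0.22, 2.44], [-1.43, 4.57], [0, 2.65], [-2.85, 2.85]. Speed limits (rad/s): [2.79, 2.79, 3.14, 3.14, 3.14, 3.14].

INTERFACE

Orientations are given as a unit quaternion [x, y, z, w].
In Python, from rig import robot gives the robot as it stands.
- The arm moves only by the tool move_arm, never from a script. Its argument "moves" is text: rows parted by semicolons, each of 7 numbers parted by spaces: the shift along the tool's x, y, z in units of 100 mm (1.0 is 100 mm), then the turn, a rotation vector about the tool's x, y, z in units of 90 degrees (1.0 is 90 degrees), then the opening, from 0 (shut) to 1 (fully open). A call has 1 to 12 rows; each row is the pose to reach, as a shift and turn from the pose commanded when the call began, along the tool's axes at that moment; what a row does not reach only later rows make up. A row lasts 1/10 s, in which the tool goes at most 50 mm and 8.59 degrees, less where a joint would pass 70% of its speed; a pose out of reach is approached as far as the arm can. A call with a number of a shift or a turn outside -1 to 1 is refused whole. A call with a gripper value outside its range is refused whole. The fingers move at their own pace and stop on an object; "squeeze" is the grip in N (left out, the last holds). Time passes only in rows, so rows that repeat a pose let the fingers close. It gives the time, the measured TCP pose, the force, the opening and the grip force at its end, in the units of the state.
- robot.get_obs(): the state, without advancing time (a new reading comes with each control period).
- robot.camera(name): name is "scene" or "top"; returns a dict with "image" (384x512x3 uint8, red, green, blue), "intrinsics" (3x3 intrinsics, pixels), "dist_coeffs" ([k1, k2, p1, p2, k3] as OpenCV has them; the pictures are not rectified), "extrinsics" (4x4, takes a point from world to camera coordinates). Camera axes: x right, y up, looking along -z (the intrinsics and any distortion apply to the point x, -y, -z); pixel columns grow to the right and rows downward; lengths in m; the calibration is good to about 2 mm. A picture is of the moment at which its call begins. There is no depth.
- robot.hand_in(): hands the job in; it is judged then, once.
The state is a dict: "time": time; "q": joint angles; "joint_velocities": joint speeds; "joint_torque": joint torques, N m; "position": TCP position; "tool_rot": TCP orientation; "ft_force": force on the tool from outside, world axes, zero at the start; "moment": the same for the moment, N m; "grip_width": finger opening in m; "grip_force": force on a finger pad.
Only numpy, scipy, OpenCV 4.12 (cv2) and the standard library are available. Lean on these libraries where they do the work, as an engineer would, in place of code of your own. Each camera call takes 0.05 s, during which the arm holds its last target. There are 200 camera calls.

TASK

The blue cap of the square wax pot in the warmer is stuck with old wax. Break it loose with a short hard twist anticlockwise, spin it on until you feel it come free, and lift it off without pulling the pot up out of its well, leaning on it or wrenching it. Set the cap down gently, right way up, flat in the red tray, and leave everything else where it is.

Things in the scene. Friction and masses are not known exactly. Their poses are not given: they have to be found in the camera images.
- cap_center (a point): Blue fluted round cap, 58 mm across, 30 mm high, 60 g, on the wax pot's neck; the point is its centre, half-way up, z up along its axis. Closed, its underside is 12 mm above the pot's square shoulder. Stuck: within the first 0.3 rad anticlockwise (from above) it breaks loose at about 1 N m, then turns with hardly any torque and without rising.
- pot_rim (a point): Centre of the pot's rim, 26 mm above the closed cap's underside. Bayonet neck: two lugs in the cap run under two ridges of the neck. The cap lifts off only in a window 0.3 rad wide, which begins after 0.7 to 2.5 rad of turn (differs each time, cannot be seen). Before the window, or past it, the lugs hold: up to 2 mm of play, then a pull lifts the whole pot with its weight.
- pot: Square aluminium wax pot, 70 x 70 x 62 mm with a round neck to 100 mm, 0.6 to 0.9 kg, standing loose in the warmer's square well with 1.5 mm play each side. Origin under its centre, z up.
- warmer: Steel wax warmer bolted to the bench, 170 (x) x 230 (y) x 62 mm high. Origin under its centre; the well's centre is at y = +50 mm, its floor 20 mm up; at y = -60 mm a lidded second well, knob top at 88 mm.
- tray: Flat red tray, fixed, 150 (x) x 220 (y) mm, floor 3 mm thick, lip 10 mm high. Origin under its centre. A spatula lies in it near its +y end.
- spatula: Wax spatula, 130 x 11 x 10 mm, lying along the tray's x about 88 mm from its centre towards +y. Origin under its middle. Leave alone.
- gear: Red wax gear, 78 mm across, 30 mm high; origin under its centre. Leave alone.
- yoke: Red wax ring-shaped pattern, 120 mm across, 56 mm high; origin under its centre. Leave alone.
- puck: Red wax puck, 52 mm across, 34 mm high; origin under its centre. Leave alone.
- jar: Amber jar with a white lid, 56 mm across, 66 mm high; origin under its centre. Leave alone.
- can: Red can of hand tools, 76 mm across, 200 mm high; origin under its centre. Leave alone.
Not all that is in view belongs to the job. Of the things shaped like the part that bears cap_center, the blue one is meant.

How it is judged:
On the way, in this order (a step that is already met when the one before it is completed fails the run):
1. the cap is broken loose: turned by more than 0.35 rad on the pot while still seated (angle between the x axis of cap and the x axis of pot, either way round above 0.35 rad and z of cap_center in the frame of pot below 0.098 m), for 0.1 s.
2. the cap is lifted clear of the neck (z of cap_center in the frame of pot above 0.13 m), for 0.1 s.
At the end, for the whole second after the job is handed in: The cap rests still and released, right way up (tilt under 0.1 rad) on the floor of the red tray, its centre within 48 mm (x) and 83 mm (y) of the tray's centre; the pot stands upright in its well, seated to within 3.5 mm (x of cap_center in the frame of tray between -0.048 and 0.048 m and y of cap_center in the frame of tray between -0.083 and 0.083 m and height (world z) of cap_center below 0.022 m and angle between cap_center's own z axis and vertical below 0.1 rad and linear speed of cap below 0.02 m/s and z of pot in the frame of warmer below 0.0235 m and angle between pot's own z axis and vertical below 0.06 rad); the robot touches nothing.
It fails at once if the pot is pulled up in its well by more than 8 mm (z of pot in the frame of warmer above 0.028 m).
It fails at once if the pot is leaned on, wrenched or banged down: over 80 N between it and the warmer (contact force between pot and warmer above 80 N).
It fails at once if the cap is dropped: moving faster than 0.4 m/s while no finger touches it (contact force between the fingers and cap below 0.05 N and linear speed of cap above 0.4 m/s).
It fails at once if another loose thing (spatula, gear, yoke, puck, jar, can) is moved by more than 15 mm (distance of any of spatula, gear, yoke, puck, jar, can from where it was at the start of the episode above 0.015 m).
It also fails if it takes over 72 s, if anything falls off the work surface, if the arm or the gripper's body presses on something with over 40 N, if the wrist force passes 120 N, or if a joint passes its speed limit or range.

## Working session

There is one attempt and no reset: what is moved stays moved. The work goes in short steps, Python scripts to look and compute and a tool call to move; the robot and the scene stay as the last step left them, time stands still between calls to the robot, and variables do not carry over. Pictures are saved under pics/ and viewed, at most 10 in all, crops included, and the job is handed in when it is done.

Besides the shell and the picture viewer there is one more tool, called after "Emit:" as name(argument=value, ...) on one line, values as JSON. move_arm: Moves the arm, as the interface text tells. Shifts and turns lie within -1 to 1; 1 stands for 100 mm of shift or 90 degrees of turn. Its arguments: {"type":"object","properties":{"moves":{"type":"string"},"squeeze":{"type":"number"}},"required":["moves"]}

```bash
mkdir -p pics; cat > h.py <<'E'
import numpy as np, cv2
from rig import robot
def snap(name,fn):
    c=robot.camera(name); cv2.imwrite('pics/'+fn+'.png',cv2.cvtColor(c['image'],cv2.COLOR_RGB2BGR)); 
    return c
def ray(c,uv):
    K=np.array(c['intrinsics']);d=np.array(c['dist_coeffs'],float);E=np.array(c['extrinsics'])
    p=cv2.undistortPoints(np.array([[uv]],float),K,d)[0,0]
    R,t=E[:3,:3],E[:3,3]
    return -R.T@t, R.T@np.array([p[0],-p[1],-1.])
def atz(c,uv,z):
    o,r=ray(c,uv); return o+r*(z-o[2])/r[2]
def proj(c,P):
    K=np.array(c['intrinsics']);d=np.array(c['dist_coeffs'],float);E=np.array(c['extrinsics'])
    q=(E[:3,:3]@np.atleast_2d(P).T).T+E[:3,3]; q=q*[1,-1,-1]
    return cv2.projectPoints(q,np.zeros(3),np.zeros(3),K,d)[0][:,0]
E
python3 - <<'E'
from h import *
import pickle
for n in('scene','top'):
    c=snap(n,n+'0'); pickle.dump(c,open(n+'.pkl','wb'))
    E=np.array(c['extrinsics']);print(n,-E[:3,:3].T@E[:3,3])
print(robot.get_obs())
a=cv2.imread('pics/top0.png');cv2.imwrite('pics/top0b.png',cv2.resize(a,(800,600)))
a=cv2.imread('pics/scene0.png');cv2.imwrite('pics/scene0b.png',cv2.resize(a,(800,600)))
E
```

```text
scene [ 1.27922827 -0.12902734  0.9650098 ]
top [ 4.78971641e-01 -2.48443589e-04  1.22205701e+00]
{'time': 0.1, 'q': array([-1.38447353e+00,  5.28366406e-01,  1.43376053e+00, -1.17459172e-05,
        1.18136686e+00, -1.78508556e-01]), 'joint_velocities': array([ 0.00107354, -0.00323955, -0.00239143,  0.00092064,  0.0006572 ,
        0.00242367]), 'joint_torque': array([-6.79660261e-04, -4.40985811e+01, -1.77150464e+01,  6.33969647e-02,
        5.34167513e-02, -4.77915205e-05]), 'position': array([ 0.22289733, -0.5832368 ,  0.23267796]), 'tool_rot': array([ 9.83407495e-01,  1.81407815e-01, -9.14504235e-06, -9.50540497e-04]), 'ft_force': array([-0.1904845 , -0.11113752,  0.34153343]), 'moment': array([0.08049107, 0.05619705, 0.00218127]), 'grip_force': 0.0, 'grip_width': 0.08742602911637021}
```

View pics/top0b.png

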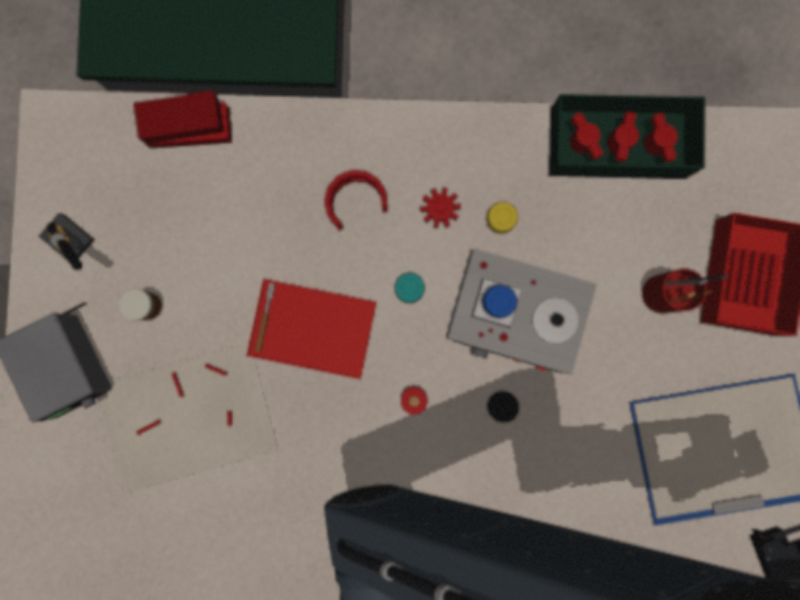

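View pics/scene0b.png

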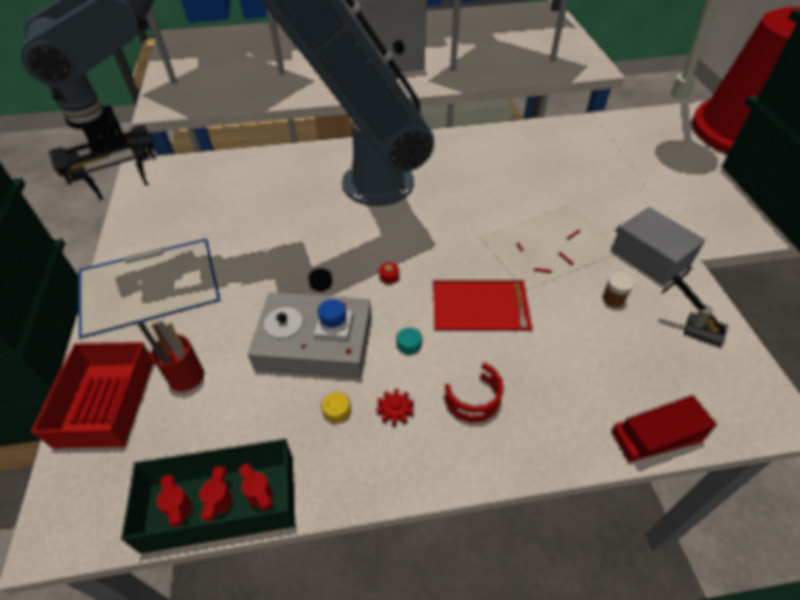

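Top view (800x600): round cap-like things are the blue one on the pot in the warmer (500,300), teal (409,287), yellow (503,217), black (503,406) and the warmer's knob lid (556,320). The blue one on the square pot is meant. The red tray is at (312,328), with its spatula at the left end (265,318). The can (685,290) is well clear.

```bash
python3 - <<'E'
from h import *
import pickle
C={n:pickle.load(open(n+'.pkl','rb')) for n in('scene','top')}
def seg(c,lo,hi,near):
    h=cv2.cvtColor(c['image'],cv2.COLOR_RGB2HSV); m=cv2.inRange(h,lo,hi)
    n,l,s,ce=cv2.connectedComponentsWithStats(m)
    i=1+np.argmin(np.linalg.norm(ce[1:]-near,axis=1)+1e3*(s[1:,4]<40)); return (l==i).astype(np.uint8),s[i],ce[i]
k=.64
from scipy.optimize import least_squares
obs={}
for n,near in(('top',(500*k,300*k)),('scene',(332*k,312*k))):
    m,s,ce=seg(C[n],(105,100,40),(125,255,255),near); print(n,s,ce); obs[n]=ce
# joint triangulation of blob centroid vs silhouette model of cylinder
a=np.linspace(0,2*np.pi,60)
def sil(c,P):
    pts=np.vstack([np.c_[P[0]+.029*np.cos(a),P[1]+.029*np.sin(a),0*a+P[2]+z] for z in(-.015,.015)])
    h=cv2.convexHull(proj(c,pts).astype(np.float32)); M=cv2.moments(h); return np.array([M['m10'],M['m01']])/M['m00'],M['m00']
r=least_squares(lambda P:np.r_[[sil(C[n],P)[0]-obs[n] for n in obs]].ravel(),[.5,.0,.1],diff_step=1e-3)
print('cap',r.x,r.fun); P=r.x
for z in(.109,):
  for n in obs:
    q=least_squares(lambda p:sil(C[n],[p[0],p[1],z])[0]-obs[n],P[:2],diff_step=1e-3);print(n,'fixed z',q.x)
# tray
ms=seg(C['top'],(0,120,60),(10,255,255),(312*k,328*k)); ct=max(cv2.findContours(ms[0],0,2)[0],key=cv2.contourArea)
b=cv2.boxPoints(cv2.minAreaRect(cv2.convexHull(ct))); W=np.array([atz(C['top'],p,.010) for p in b]); print(W,W.mean(0),[np.linalg.norm(W[i]-W[i-1]) for i in range(4)])
im=C['top']['image'][150:250,250:400,::-1]; cv2.imwrite('pics/crop.png',cv2.resize(im,(750,500),interpolation=cv2.INTER_CUBIC))
E
```

```text
top [309 183  22  20 334] [319.58383234 192.37724551]
scene [204 192  17  17 247] [212.06882591 199.8582996 ]
cap [ 0.55514074 -0.16617665  0.10932756] [0.00742796 0.00098672 0.00891902 0.00042833]
top fixed z [ 0.55516539 -0.16620574]
scene fixed z [ 0.55485696 -0.16621899]
[[0.44761723 0.29070899 0.01      ]
 [0.59337443 0.26675906 0.01      ]
 [0.5548365  0.05145219 0.01      ]
 [0.40967445 0.07696288 0.01      ]] [0.50137565 0.17147078 0.01      ] [np.float64(0.2170876589474427), np.float64(0.14771174817333635), np.float64(0.2187286515944972), np.float64(0.14738661628566907)]
```

View pics/crop.png

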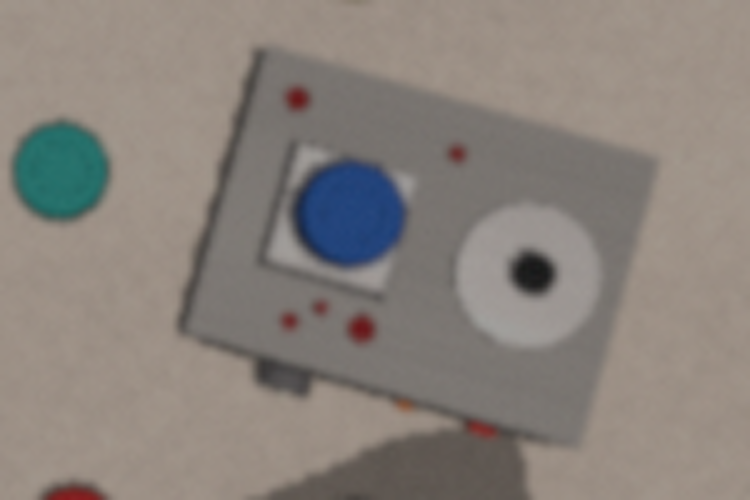

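Crop: the blue cap sits at (350,213) on the square pot. The triangulated height of 0.1093 m matches the expected 0.109 m, and the tray measures 218 x 147 mm. Approaching now.

Emit:
move_arm(moves="0.3 -0.18 0 0 0 0 1; 0.6 -0.36 0 0 0 0 1; 0.92 -0.54 0 0 0 0 1", squeeze=60)

```text
time: 0.4
position: [0.2898, -0.4995, 0.2329]
tool_rot: [0.984, 0.181, -0.0, -0.001]
ft_force: [0.4, 0.3, -0.3]
grip_width: 0.0871
grip_force: 0.0
```

Emit:
move_arm(moves="0.3 -0.18 0 0 0 0 1; 0.6 -0.36 0 0 0 0 1; 0.92 -0.54 0 0 0 0 1")

```text
time: 0.7
position: [0.3568, -0.4159, 0.2332]
tool_rot: [0.983, 0.181, -0.0, -0.0]
ft_force: [0.7, 0.2, -0.2]
grip_width: 0.0867
grip_force: 0.0
```

Emit:
move_arm(moves="0.3 -0.18 0 0 0 0 1; 0.6 -0.36 0 0 0 0 1; 0.92 -0.54 0 0 0 0 1")

```text
time: 1.0
position: [0.4235, -0.3326, 0.2332]
tool_rot: [0.983, 0.181, -0.0, -0.0]
ft_force: [0.9, -0.2, -0.3]
grip_width: 0.0868
grip_force: 0.0
```

Emit:
move_arm(moves="0.3 -0.18 0 0 0 0 1; 0.6 -0.36 0 0 0 0 1; 0.92 -0.54 0 0 0 0 1")

```text
time: 1.3
position: [0.4901, -0.2494, 0.2332]
tool_rot: [0.983, 0.181, -0.0, -0.0]
ft_force: [0.3, 0.1, 0.1]
grip_width: 0.0869
grip_force: 0.0
```

Emit:
move_arm(moves="0.3 -0.18 0 0 0 0.09 1; 0.6 -0.36 0 0 0 0.18 1; 0.92 -0.54 0 0 0 0.27 1; 0.92 -0.54 0 0 0 0.36 1; 0.92 -0.54 0 0 0 0.45 1; 0.92 -0.54 0 0 0 0.54 1; 0.92 -0.54 0 0 0 0.63 1; 0.92 -0.54 0 0 0 0.63 1; 0.92 -0.54 0 0 0 0.63 1")

```text
time: 2.2
position: [0.5562, -0.1674, 0.2332]
tool_rot: [0.952, -0.306, -0.0, -0.0]
ft_force: [0.6, -0.2, 0.0]
grip_width: 0.0873
grip_force: 0.0
```

Emit:
move_arm(moves="-0.016 0 0.3 0 0 0 1; -0.016 0 0.6 0 0 0 1; -0.016 0 0.85 0 0 0 1; -0.016 0 0.9 0 0 0 1")

```text
time: 2.6
position: [0.553, -0.1656, 0.1406]
tool_rot: [0.952, -0.306, -0.003, -0.001]
ft_force: [-0.6, 0.2, 0.5]
grip_width: 0.0874
grip_force: 0.0
```

Emit:
move_arm(moves="0 0 0.15 0 0 0 1; 0 0 0.3 0 0 0 1; 0 0 0.34 0 0 0 1; 0 0 0.34 0 0 0 1; 0 0 0.34 0 0 0 1")

```text
time: 3.1
position: [0.5558, -0.1669, 0.1105]
tool_rot: [0.952, -0.307, 0.001, 0.0]
ft_force: [-0.3, 0.1, 0.5]
grip_width: 0.0865
grip_force: 0.0
```

```bash
python3 - <<'E'
from h import *
c=snap('top','t1');cv2.imwrite('pics/t1b.png',cv2.resize(c['image'][140:240,260:380,::-1],(720,600),interpolation=cv2.INTER_CUBIC))
o=robot.get_obs();print(o['q'],o['position'],o['moment'],o['ft_force'])
E
```

```text
[-4.84190645e-01  6.33534301e-01  1.65236491e+00  3.60990257e-05
  8.53587727e-01  1.71100788e+00] [ 0.55583704 -0.16691651  0.11064731] [ 0.13831677 -0.0030702   0.02083448] [0.22640015 0.49917912 0.5352674 ]
```

View pics/t1b.png

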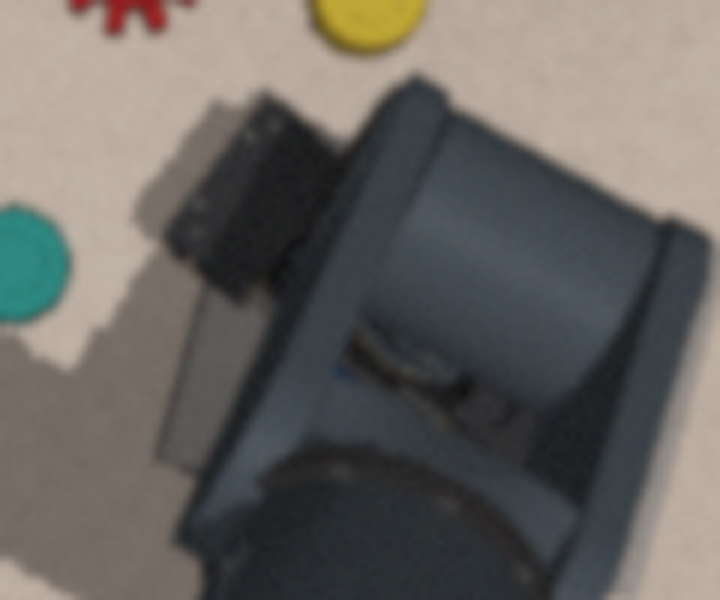

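The arm hides the cap in this view, at about (430,330). The tool pose agrees with the target to within 1 mm, so I close softly first and then firmly.

Emit:
move_arm(moves="0 0 0 0 0 0 0.6; 0 0 0 0 0 0 0.6; 0 0 0 0 0 0 0.6; 0 0 0 0 0 0 0.6; 0 0 0 0 0 0 0.6; 0 0 0 0 0 0 0.6; 0 0 0 0 0 0 0.6; 0 0 0 0 0 0 0.6; 0 0 0 0 0 0 0.6", squeeze=12)

```text
time: 4.05
position: [0.5552, -0.1663, 0.1096]
tool_rot: [0.952, -0.307, 0.0, -0.0]
ft_force: [0.5, 2.1, 1.4]
grip_width: 0.0586
grip_force: 12.0
```

```bash
python3 -c "
from h import *
o=robot.get_obs();print(o['q'],o['position'],o['moment'],o['ft_force'],o['grip_width'],o['grip_force'])"
```

```text
[-4.83965881e-01  6.34977203e-01  1.65342182e+00  5.80003557e-04
  8.53124229e-01  1.71139410e+00] [ 0.55524534 -0.16632452  0.10959272] [ 0.46186987 -0.16740996  0.03926047] [0.5018302  2.0794393  1.43159194] 0.05861524358702956 12.000075163668953
```

Emit:
move_arm(moves="0 0 0 0 0 0 0.4; 0 0 0 0 0 0 0.4; 0 0 0 0 0 0 0.4", squeeze=60)

```text
time: 4.35
position: [0.5552, -0.1664, 0.1096]
tool_rot: [0.952, -0.307, 0.0, -0.0]
ft_force: [2.0, 2.7, 1.3]
grip_width: 0.0573
grip_force: 60.0
```

Emit:
move_arm(moves="0 0 0 0 0 -0.09 0.4; 0 0 0 0 0 -0.18 0.4; 0 0 0 0 0 -0.27 0.4; 0 0 0 0 0 -0.27 0.4; 0 0 0 0 0 -0.27 0.4")

```text
time: 4.85
position: [0.5562, -0.1671, 0.1097]
tool_rot: [0.995, -0.101, 0.001, 0.0]
ft_force: [3.6, 2.2, -0.4]
grip_width: 0.0576
grip_force: 60.0
```

```bash
python3 -c "
from h import *
o=robot.get_obs();print(o['q'],o['position'],o['moment'],o['ft_force'],o['grip_width'],o['grip_force'])"
```

```text
[-4.84151864e-01  6.35237511e-01  1.65227720e+00  2.72416490e-05
  8.51392130e-01  1.28824505e+00] [ 0.55621704 -0.16709363  0.10969769] [ 0.33505624 -0.66228877  0.10001257] [ 3.64185568  2.21865431 -0.41975075] 0.057648493582953306 59.99964997172356
```

Emit:
move_arm(moves="0 0 0 0 0 -0.08 0.4; 0 0 0 0 0 -0.16 0.4; 0 0 0 0 0 -0.22 0.4; 0 0 -0.02 0 0 -0.22 0.4; 0 0 -0.035 0 0 -0.22 0.4; 0 0 -0.035 0 0 -0.22 0.4; 0 0 -0.035 0 0 -0.22 0.4")

```text
time: 5.55
position: [0.5536, -0.1661, 0.1119]
tool_rot: [0.997, 0.072, -0.002, -0.001]
ft_force: [-0.1, -0.4, -7.1]
grip_width: 0.0573
grip_force: 60.0
```

```bash
cat > s.py <<'E'
from h import *
o=robot.get_obs();print(o['time'],'q6',o['q'][5].round(3),'turned',round(1.7114-o['q'][5],3),o['position'].round(4),'M',o['moment'].round(2),'F',o['ft_force'].round(2),o['grip_width'],o['grip_force'])
E
python3 s.py
```

```text
5.55 q6 0.943 turned 0.769 [ 0.5536 -0.1661  0.1119] M [-0.04  0.1  -0.04] F [-0.11 -0.42 -7.06] 0.05731455528933734 59.997094940190436
```

Emit:
move_arm(moves="0 0 0.035 0 0 0 0.4; 0 0 0.035 0 0 -0.05 0.4; 0 0 0.035 0 0 -0.1 0.4; 0 0 0.035 0 0 -0.1 0.4; 0 0 0.015 0 0 -0.1 0.4; 0 0 0 0 0 -0.1 0.4; 0 0 0 0 0 -0.1 0.4; 0 0 0 0 0 -0.1 0.4")

```text
time: 6.35
position: [0.5547, -0.1664, 0.1124]
tool_rot: [0.989, 0.15, -0.001, -0.0]
ft_force: [-0.3, -0.1, -8.2]
grip_width: 0.0576
grip_force: 60.0
```

```bash
python3 s.py
```

```text
6.35 q6 0.785 turned 0.926 [ 0.5547 -0.1664  0.1124] M [-0.05 -0.1   0.04] F [-0.29 -0.12 -8.16] 0.05758352589653248 59.997025045595365
```

Emit:
move_arm(moves="0 0 0.035 0 0 0 0.4; 0 0 0.035 0 0 -0.05 0.4; 0 0 0.035 0 0 -0.1 0.4; 0 0 0.035 0 0 -0.1 0.4; 0 0 0.015 0 0 -0.1 0.4; 0 0 0 0 0 -0.1 0.4; 0 0 0 0 0 -0.1 0.4; 0 0 0 0 0 -0.1 0.4")

```text
time: 7.15
position: [0.5549, -0.1662, 0.1125]
tool_rot: [0.974, 0.227, -0.0, -0.0]
ft_force: [-0.4, 0.3, -7.7]
grip_width: 0.0576
grip_force: 60.0
```

Emit:
move_arm(moves="0 0 0.035 0 0 0 0.4; 0 0 0.035 0 0 -0.05 0.4; 0 0 0.035 0 0 -0.1 0.4; 0 0 0.035 0 0 -0.1 0.4; 0 0 0.015 0 0 -0.1 0.4; 0 0 0 0 0 -0.1 0.4; 0 0 0 0 0 -0.1 0.4; 0 0 0 0 0 -0.1 0.4")

```text
time: 7.95
position: [0.5551, -0.1665, 0.113]
tool_rot: [0.953, 0.303, -0.0, -0.0]
ft_force: [1.6, 1.2, -6.3]
grip_width: 0.0573
grip_force: 60.0
```

Emit:
move_arm(moves="0 0 0.035 0 0 0 0.4; 0 0 0.035 0 0 -0.05 0.4; 0 0 0.035 0 0 -0.1 0.4; 0 0 0.035 0 0 -0.1 0.4; 0 0 0.015 0 0 -0.1 0.4; 0 0 0 0 0 -0.1 0.4; 0 0 0 0 0 -0.1 0.4; 0 0 0 0 0 -0.1 0.4")

```text
time: 8.75
position: [0.5554, -0.1667, 0.1136]
tool_rot: [0.926, 0.377, 0.0, 0.0]
ft_force: [3.0, 1.2, 0.8]
grip_width: 0.0576
grip_force: 60.0
```

The vertical force has dropped to almost nothing, so the cap is in the window. I lift a little and check.

Emit:
move_arm(moves="0 0 -0.01 0 0 0 0.4; 0 0 -0.02 0 0 0 0.4; 0 0 -0.03 0 0 0 0.4; 0 0 -0.03 0 0 0 0.4; 0 0 -0.03 0 0 0 0.4")

```text
time: 9.25
position: [0.5556, -0.1671, 0.1166]
tool_rot: [0.926, 0.377, 0.0, 0.001]
ft_force: [2.3, -0.7, 0.7]
grip_width: 0.0576
grip_force: 60.0
```

```bash
python3 s.py
```

```text
9.25 q6 0.314 turned 1.398 [ 0.5556 -0.1671  0.1166] M [-0.02 -0.47 -0.02] F [ 2.26 -0.68  0.69] 0.05758059678151262 60.0001096331107
```

Emit:
move_arm(moves="0 0 -0.05 0 0 0 0.4; 0 0 -0.1 0 0 0 0.4; 0 0 -0.17 0 0 0 0.4; 0 0 -0.25 0 0 0 0.4; 0 0 -0.35 0 0 0 0.4; 0 0 -0.5 0 0 0 0.4; 0 0 -0.7 0 0 0 0.4; 0 0 -0.9 0 0 0 0.4; 0 0 -0.9 0 0 0 0.4")

```text
time: 10.15
position: [0.557, -0.1675, 0.2095]
tool_rot: [0.926, 0.377, 0.002, 0.003]
ft_force: [0.7, -1.3, -0.0]
grip_width: 0.0577
grip_force: 60.0
```

```bash
python3 s.py; python3 - <<'E'
from h import *
o=robot.get_obs()
from scipy.spatial.transform import Rotation as R
print(R.from_quat(o['tool_rot']).inv().apply(np.array([.498,.150,o['position'][2]])-o['position']))
c=snap('scene','s2');cv2.imwrite('pics/s2b.png',cv2.resize(c['image'][100:300,130:380,::-1],(750,600),interpolation=cv2.INTER_CUBIC))
E
```

```text
10.15 q6 0.313 turned 1.398 [ 0.557  -0.1675  0.2095] M [-0.   -0.05 -0.03] F [ 0.66 -1.29 -0.02] 0.057743607713200834 59.9996628423105
[ 0.17955767 -0.2683568  -0.00141505]
```

View pics/s2b.png

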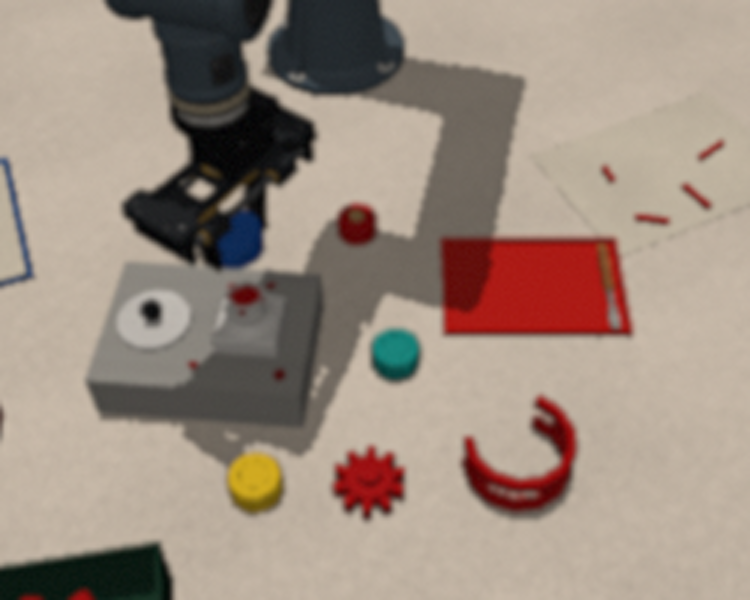

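The cap (240,240) hangs in the gripper. The pot stands in its well with wax showing in the open neck (245,297), and the tray is clear apart from the spatula (608,285).

Emit:
move_arm(moves="0.15 -0.22 0 0 0 0 0.4; 0.3 -0.45 0 0 0 0 0.4; 0.45 -0.68 0 0 0 0 0.4; 0.6 -0.9 0 0 0 0 0.4")

```text
time: 10.6
position: [0.5338, -0.059, 0.2049]
tool_rot: [0.926, 0.377, -0.001, -0.001]
ft_force: [0.9, 0.7, -0.4]
grip_width: 0.0576
grip_force: 60.0
```

Emit:
move_arm(moves="0.15 -0.22 0 0 0 0 0.4; 0.3 -0.45 0 0 0 0 0.4; 0.45 -0.68 0 0 0 0 0.4; 0.6 -0.9 0 0 0 0 0.4")

```text
time: 11.0
position: [0.5139, 0.0472, 0.2049]
tool_rot: [0.926, 0.377, -0.001, -0.001]
ft_force: [0.4, 0.5, -0.1]
grip_width: 0.0574
grip_force: 60.0
```

Emit:
move_arm(moves="0.15 -0.22 0 0 0 0 0.4; 0.3 -0.45 0 0 0 0 0.4; 0.45 -0.68 0 0 0 0 0.4; 0.6 -0.88 0 0 0 0 0.4; 0.6 -0.88 0 0 0 0 0.4; 0.6 -0.88 0 0 0 0 0.4; 0.6 -0.88 0 0 0 0 0.4")

```text
time: 11.7
position: [0.4966, 0.1502, 0.2055]
tool_rot: [0.926, 0.377, -0.001, 0.0]
ft_force: [0.8, -0.0, -1.5]
grip_width: 0.0575
grip_force: 60.0
```

Emit:
move_arm(moves="0 0 0.3 0 0 0 0.4; 0 0 0.6 0 0 0 0.4; 0 0 0.9 0 0 0 0.4; 0 0 1 0 0 0 0.4; 0 0 1 0 0 0 0.4; 0 0 1 0 0 0 0.4; 0 0 1 0 0 0 0.4")

```text
time: 12.4
position: [0.498, 0.1509, 0.1074]
tool_rot: [0.926, 0.377, 0.001, 0.0]
ft_force: [0.1, 0.4, -0.8]
grip_width: 0.0575
grip_force: 60.0
```

```bash
python3 s.py
```

```text
12.4 q6 0.877 turned 0.834 [0.498  0.1509 0.1074] M [-0.02 -0.08 -0.05] F [ 0.11  0.41 -0.78] 0.05746554646809511 59.999716766760685
```

Emit:
move_arm(moves="0 0 0.25 0 0 0 0.4; 0 0 0.5 0 0 0 0.4; 0 0 0.7 0 0 0 0.4; 0 0 0.8 0 0 0 0.4; 0 0 0.84 0 0 0 0.4; 0 0 0.84 0 0 0 0.4; 0 0 0.84 0 0 0 0.4")

```text
time: 13.1
position: [0.4975, 0.1511, 0.023]
tool_rot: [0.926, 0.377, 0.001, 0.0]
ft_force: [-0.6, 0.4, -0.9]
grip_width: 0.0573
grip_force: 60.0
```

Emit:
move_arm(moves="0 0 0.01 0 0 0 0.4; 0 0 0.02 0 0 0 0.4; 0 0 0.03 0 0 0 0.4; 0 0 0.03 0 0 0 0.4; 0 0 0.03 0 0 0 0.4")

```text
time: 13.6
position: [0.4967, 0.151, 0.019]
tool_rot: [0.926, 0.377, -0.0, -0.0]
ft_force: [-0.6, 0.5, -0.7]
grip_width: 0.0575
grip_force: 60.0
```

```bash
python3 s.py
```

```text
13.6 q6 0.877 turned 0.834 [0.4967 0.151  0.019 ] M [-0.06 -0.08 -0.02] F [-0.56  0.54 -0.74] 0.05746948268330104 59.99971269411617
```

Emit:
move_arm(moves="0 0 0.006 0 0 0 0.4; 0 0 0.012 0 0 0 0.4; 0 0 0.012 0 0 0 0.4; 0 0 0.012 0 0 0 0.4")

```text
time: 14.0
position: [0.4968, 0.151, 0.0186]
tool_rot: [0.926, 0.377, 0.0, 0.0]
ft_force: [-0.8, 0.2, 5.8]
grip_width: 0.0574
grip_force: 60.0
```

Contact with the floor is felt. I ease the grip, open, then rise.

Emit:
move_arm(moves="0 0 0 0 0 0 0.4; 0 0 0 0 0 0 0.4; 0 0 0 0 0 0 0.75; 0 0 0 0 0 0 1; 0 0 0 0 0 0 1; 0 0 0 0 0 0 1; 0 0 0 0 0 0 1; 0 0 0 0 0 0 1", squeeze=5)

```text
time: 14.8
position: [0.4967, 0.151, 0.0178]
tool_rot: [0.926, 0.377, -0.0, -0.0]
ft_force: [-0.0, -0.3, -0.1]
grip_width: 0.0859
grip_force: 0.0
```

```bash
python3 s.py
```

```text
14.8 q6 0.877 turned 0.834 [0.4967 0.151  0.0178] M [ 0.02 -0.06  0.03] F [-0.02 -0.27 -0.07] 0.08586004098178023 0.0
```

Emit:
move_arm(moves="0 0 -0.1 0 0 0 1; 0 0 -0.3 0 0 0 1; 0 0 -0.6 0 0 0 1; 0 0 -1 0 0 0 1; 0 0 -1 0 0 0 1; 0 0 -1 0 0 0 1")

```text
time: 15.4
position: [0.4974, 0.151, 0.1193]
tool_rot: [0.926, 0.377, 0.001, 0.0]
ft_force: [-0.5, 0.1, -0.1]
grip_width: 0.0868
grip_force: 0.0
```

Emit:
move_arm(moves="0 0 -0.4 0 0 0 1; 0 0 -0.8 0 0 0 1; 0 0 -0.8 0 0 0 1; 0 0 -0.8 0 0 0 1; 0 0 -0.8 0 0 0 1")

```text
time: 15.9
position: [0.4952, 0.1508, 0.1961]
tool_rot: [0.926, 0.377, -0.002, -0.001]
ft_force: [-0.6, 1.0, -0.4]
grip_width: 0.0869
grip_force: 0.0
```

```bash
python3 s.py; python3 - <<'E'
from h import *
c=snap('scene','s3');cv2.imwrite('pics/s3b.png',cv2.resize(c['image'][100:300,130:380,::-1],(750,600),interpolation=cv2.INTER_CUBIC))
E
```

```text
15.9 q6 0.877 turned 0.834 [0.4952 0.1508 0.1961] M [-0.07 -0.05  0.05] F [-0.65  0.97 -0.35] 0.0869206748079475 0.0
```

View pics/s3b.png

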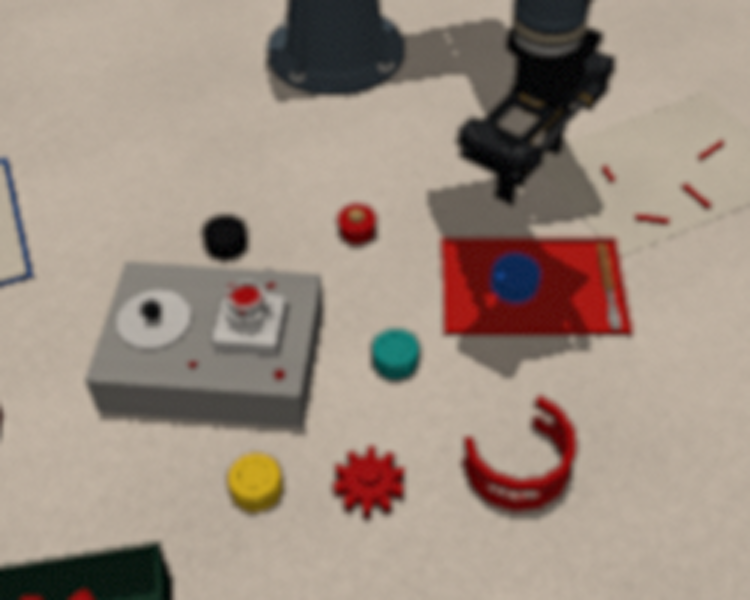

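The cap lies flat in the tray (515,278). The pot is seated in its well (248,315) and nothing else has moved. Handing in.

```bash
python3 -c "
from rig import robot
print(robot.hand_in())"
```

```text
the job is handed in; nothing more can be done
None
```

I broke the blue cap loose, lifted it off after about 1.4 rad of turn and set it flat in the red tray; in the last picture the pot is in its well and nothing else has moved. I handed the job in at about 16 s, but no verdict came back.

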